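Dock, brake, load and dispatch the stockroom shuttle cart

TASK

Roll the shuttle cart along its track up against the end stop on the left and push its brake lever fully down so that it locks there. Then load every bearing unit from the bench into the tray, each standing on its base in a bay of its own, and only when all are in flick the brake lever fully up again and roll the loaded cart back to the right-hand end of its travel. Leave the other things on the bench where they are.

Things in the scene. Friction and masses are not known exactly. Their poses are not given: they have to be found in the camera images.
- cart (a joint): Travel of the cart along its track (m): 0 at the right-hand end of its travel, growing as it rolls to the robot's left (+y of tray). It has about 1 N of friction and stays where it is left. The end stop, a steel block with a rubber buffer at the track's left end, is adjustable: the cart meets it somewhere between 0.12 and 0.18, differing from start to start, so feel for it.
- brake (a joint): Kick-down lever angle (rad): 0 fully up (sloping up 0.6 rad), 0.6 fully down (level, cart locked, 5 mm play). Stays where left (hinge friction 0.15 N m). A tooth under it, 65 mm from the hinge, drops behind a keeper bar (10 mm wide, top 26 mm above the bench, mid-track) only when the cart is within 4 mm of the end stop; elsewhere it lands on the bar and the lever stops at about 0.45.
- tray (a point): Centre of the tray floor, 40 mm above the bench. z up, y along the track to the end stop (left), x away from the robot. Grey open tray on the cart, outside 114 (x) by 234 (y) mm, walls 5 mm thick, 24 mm above the floor; three strips 4 mm thick, 12 mm high across it make four bays 104 (x) by 53 (y) mm with centres at y = -85, -28.5, 28.5, 85 mm.
- handle (a point): Middle of the cart's bow handle: a round steel bar 12 mm thick, 84 mm long along the tray's x, 85 mm above the bench, 165 mm to the left of the tray's centre, free space beneath it. Can be pinched from above. Frame as tray.
- pedal (a point): Middle of the top face of the lever's rubber pad (22 wide, 30 long, 10 mm thick), 87 mm from the hinge, 6 mm above the lever's mid-plane. The lever, a steel bar 18 mm wide, points right from the cart's right end; hinge along the tray's x, 130 mm right of the tray's centre, 42 mm above the bench. x: the tray's x; turns with the lever. Push the pad from above or pinch it across its width (x).
- bearing0_mid (a point): Centre (26 mm over the underside) of a grey pillow-block bearing unit: base plate 88 (x) by 40 (y) by 11 mm, on it an upright round housing 28 mm thick (y), 48 mm in diameter, axis along y, top 52 mm over the underside; about 0.35 kg. z up when on its base. Grip the housing's flat faces (across y) above the base plate. All are alike; some may be absent (None from the start).
- bearing1_mid (a point): Centre (26 mm over the underside) of a grey pillow-block bearing unit: base plate 88 (x) by 40 (y) by 11 mm, on it an upright round housing 28 mm thick (y), 48 mm in diameter, axis along y, top 52 mm over the underside; about 0.35 kg. z up when on its base. Grip the housing's flat faces (across y) above the base plate. All are alike; some may be absent (None from the start).
- bearing2_mid (a point): Centre (26 mm over the underside) of a grey pillow-block bearing unit: base plate 88 (x) by 40 (y) by 11 mm, on it an upright round housing 28 mm thick (y), 48 mm in diameter, axis along y, top 52 mm over the underside; about 0.35 kg. z up when on its base. Grip the housing's flat faces (across y) above the base plate. All are alike; some may be absent (None from the start).
- bearing3_mid (a point): Centre (26 mm over the underside) of a grey pillow-block bearing unit: base plate 88 (x) by 40 (y) by 11 mm, on it an upright round housing 28 mm thick (y), 48 mm in diameter, axis along y, top 52 mm over the underside; about 0.35 kg. z up when on its base. Grip the housing's flat faces (across y) above the base plate. All are alike; some may be absent (None from the start).
- spray: Bystander: a grey spray can, 56 mm across, 160 mm tall, origin under its centre. Leave alone.
- spanner: Bystander: a steel spanner lying on the bench, origin under its middle. Leave alone.
- carton: Bystander: open cardboard box 110 x 200 x 70 mm beyond the track, origin under its centre. Leave alone.

How it is judged:
By the outcome, as a careful person would: the job done as asked, in the order asked, and still so for the second after the job is handed in, with the robot touching nothing.
Of bearing0, bearing1, bearing2, bearing3 only 2 to 4 are there at a start; the rules pass over those that are not, and their reading is None.
At some moment in a run one of bearing0, bearing1, bearing2, bearing3 may be knocked a few centimetres aside while the robot is not near it.
Once in a run the grip may slacken for a moment while it holds something.
It also fails if it takes over 208 s, if anything falls off the work surface, if the arm or the gripper's body presses on something with over 40 N, if the wrist force passes 120 N, or if a joint passes its speed limit or range.

ROBOT

A 6-joint arm with a two-finger parallel gripper is mounted at the origin on the work surface. World frame = base frame: x ahead of the robot, y to its left, z up, the work surface at z = 0. Lengths are in m, angles in rad, forces in N, time in s.
With the tool pointing down it reaches from about 0.225 to 0.875 m from the base axis. Payload 3.4 kg.
Tool frame: the origin (TCP) lies at the very end of the fingers, on their centre line; the grasp point (between the pads) lies 19 mm behind it; z points along the fingers, y is the direction in which the jaws open and shut (so a half turn about z gives the same grasp; the last joint's range is limited). The gripper opens to 85 mm and grips with 20 to 120 N. Pads are 22 mm wide; open, the fingers measure 114 mm over their backs; the gripper's body (76 mm by 85 mm) begins 54 mm behind the grasp point. The pads swing forward as they close: fully open they stand 13 mm farther back than shut.
Start: joints at [1.162, 0.276, 1.505, -0, 1.361, -0.121], TCP at [0.163, 0.551, 0.231] pointing down, gripper open.
Joint ranges: [-2.89, 2.89], [-0.75, 2.08], [0.22, 2.7], [-1.18, 4.32], [0.11, 2.71], [-2.7, 2.7]. Speed limits (rad/s): [2.57, 2.57, 3.14, 3.14, 3.14, 3.14].

INTERFACE

Orientations are given as a unit quaternion [w, x, y, z].
In Python, from rig import get_state, get_image, calibration, sign_off gives the robot as it stands. The module is installed in compiled form; this text tells all that it offers.
- The arm moves only by the tool drive_tool, never from a script. Its argument "targets" is one flat list of numbers, 7 for each row, row after row: the turn, a rotation vector about the tool's x, y, z in degrees, then the shift along the tool's x, y, z in mm, then the opening, from 0 (shut) to 1 (fully open). In form: [wx, wy, wz, tx, ty, tz, fingers, wx, wy, wz, tx, ty, tz, fingers, ...]. A call has 1 to 12 rows; each row shifts and turns the commanded pose from where the row before left it, along the tool's axes as they then stand; what a row does not reach is not made up. A row lasts 1/8 s, in which the tool goes at most 62.5 mm and 10.7 degrees, less where a joint would pass 70% of its speed; a pose out of reach is approached as far as the arm can. A call is refused whole if a number of a shift passes 62.5 or a number of a turn 10.7, either way. A call with a gripper value outside its range is refused whole. The fingers move at their own pace and stop on an object; "grip_force" is the grip in N (left out, the last holds). Time passes only in rows, so rows that do not move let the fingers close. It gives the time, the measured TCP pose, the force and the opening at its end, in the units of the state.
- get_state(): the state, without advancing time (a new reading comes with each control period).
- get_image(name): name is "side" or "top"; returns the picture (480x640x3 uint8, red, green, blue); there is no depth.
- calibration(name): a dict with "mtx" (3x3 intrinsics, pixels), "distortion" ([k1, k2, p1, p2, k3] as OpenCV has them; the pictures are not rectified), "world_to_cam" (4x4, takes a point from world to camera coordinates). Camera axes: x right, y down, z forward; pixel columns grow to the right and rows downward; lengths in m; the calibration is good to about 2 mm. A picture is of the moment at which its call begins. calibration takes no time and is no camera call.
- sign_off(): hands the job in, once; it reports no verdict.
The state is a dict: "clock": time; "qpos": joint angles; "qd": joint speeds; "effort": joint torques, N m; "position": TCP position; "ee_rot": TCP orientation; "contact_force": force on the tool from outside, world axes, zero at the start; "moment": the same for the moment, N m; "width": finger opening in m.
Only numpy, scipy, OpenCV 4.12 (cv2) and the standard library are available. Lean on these libraries where they do the work, as an engineer would, in place of code of your own. Each camera call takes 0.05 s, during which the arm holds its last target.

## Working session

There is one attempt and no reset: what is moved stays moved. The work goes in short steps, Python scripts to look and compute and a tool call to move; the robot and the scene stay as the last step left them, time stands still between calls to the robot, and variables do not carry over. Pictures are saved under pics/ and viewed, and the job is handed in when it is done.

Besides the shell and the picture viewer there is one more tool, called as a command line: name --argument value ..., lists and objects as JSON in quotes. drive_tool: Moves the arm, as the interface text tells. Its arguments: {"type":"object","properties":{"targets":{"type":"array"},"grip_force":{"type":"number"}},"required":["targets"]}

```bash
mkdir -p pics; ls; cat > h.py <<'E'
import numpy as np, cv2
from rig import get_state,get_image,calibration,sign_off
def save(n,f):
    im=get_image(n); cv2.imwrite('pics/'+f,im[:,:,::-1]); return im
def ray(n,uv):
    c=calibration(n); K=np.array(c['mtx']);D=np.array(c['distortion']);T=np.array(c['world_to_cam'])
    p=cv2.undistortPoints(np.array(uv,float).reshape(-1,1,2),K,D)[:,0]
    d=np.c_[p,np.ones(len(p))]@T[:3,:3]; o=-T[:3,:3].T@T[:3,3]
    return o,d
def plane(n,uv,z):
    o,d=ray(n,uv); return o+d*((z-o[2])/d[:,2])[:,None]
def proj(n,P):
    c=calibration(n); T=np.array(c['world_to_cam'])
    return cv2.projectPoints(np.array(P,float).reshape(-1,3),cv2.Rodrigues(T[:3,:3])[0],T[:3,3],np.array(c['mtx']),np.array(c['distortion']))[0][:,0]
E
python3 - <<'E'
from h import *
np.set_printoptions(precision=4,suppress=True)
save('top','t0.png');save('side','s0.png')
s=get_state();print(s)
for n in('top','side'):
    o,d=ray(n,[[320,240]]);print(n,o,d)
E
```

```text
pics
{'clock': 0.1, 'qpos': array([ 1.162 ,  0.2765,  1.506 ,  0.    ,  1.3607, -0.121 ]), 'qd': array([-0.0008, -0.0012, -0.0034,  0.001 , -0.0009, -0.0005]), 'effort': array([  0.0031, -41.7705, -24.6402,   0.0001,   0.0059,  -0.    ]), 'position': array([0.163 , 0.5509, 0.2305]), 'ee_rot': array([-0.0002,  0.1434,  0.9897, -0.0008]), 'contact_force': array([-0.2239, -0.4461, -0.1485]), 'moment': array([ 0.0565,  0.0078, -0.0004]), 'width': 0.08541820166864272}
top [ 0.1778 -0.0139  1.9804] [[ 0.2031  0.0018 -0.9792]]
side [ 0.0978 -0.6731  1.0679] [[ 0.3716  0.5226 -0.7674]]
```

View pics/t0.png

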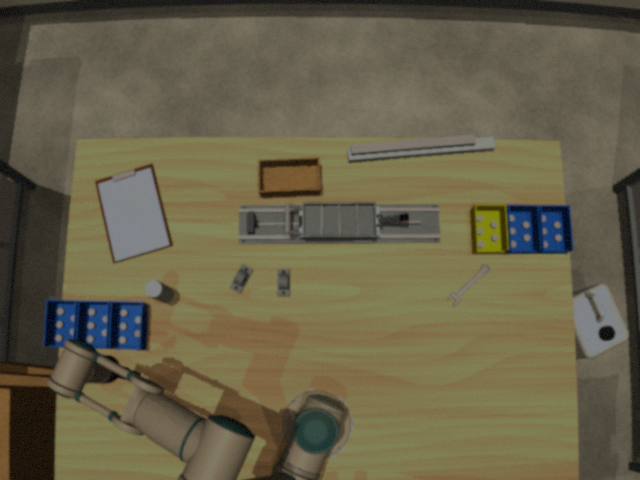

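View pics/s0.png

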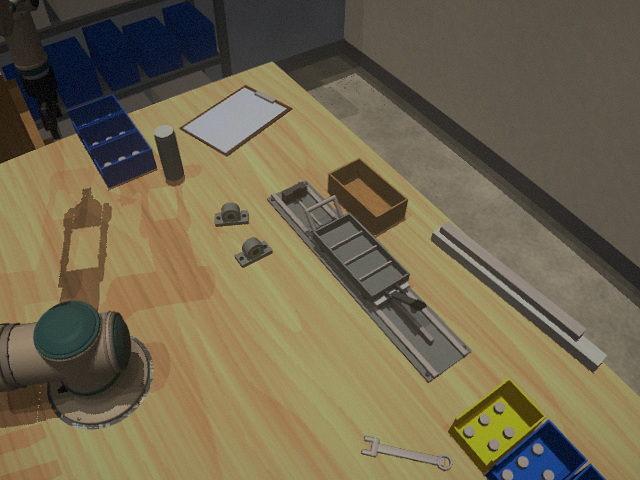

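```bash
python3 - <<'E'
from h import *
a=cv2.imread('pics/t0.png')[190:300,225:445]; cv2.imwrite('pics/t0z.png',cv2.convertScaleAbs(cv2.resize(a,(792,396),interpolation=cv2.INTER_CUBIC),alpha=1.8))
a=cv2.imread('pics/s0.png')[170:390,200:480]; cv2.imwrite('pics/s0z.png',cv2.convertScaleAbs(cv2.resize(a,(760,597),interpolation=cv2.INTER_CUBIC),alpha=1.8))
E
```

```text
(no output)
```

View pics/t0z.png

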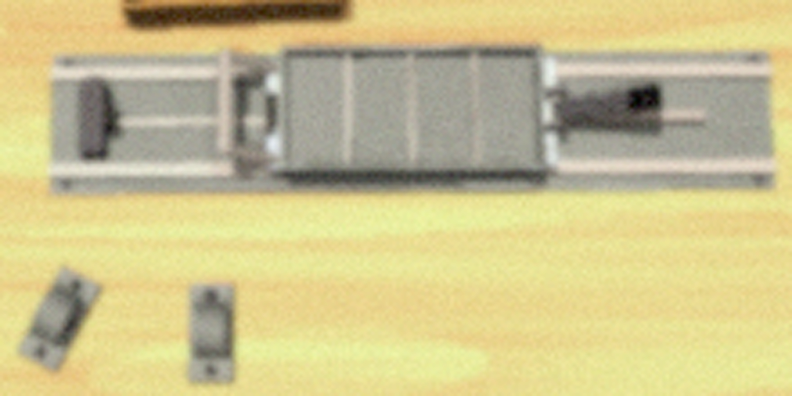

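View pics/s0z.png

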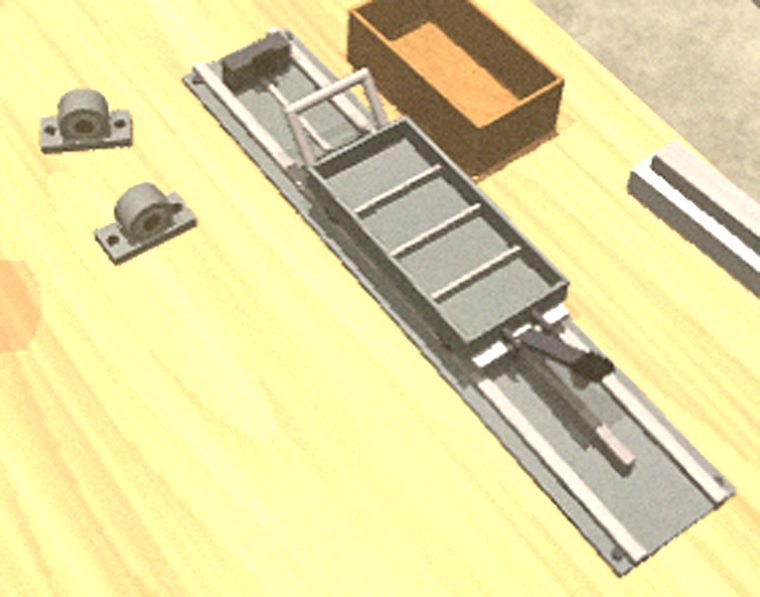

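```bash
python3 - <<'E'
from h import *
np.set_printoptions(precision=4,suppress=True)
f=lambda l: np.array(l,float)/3.6+[225-.36,190-.36]
g=lambda l: np.array(l,float)/2.714+[200-.3,170-.3]
print('rim',plane('top',f([[283,48],[543,46],[548,181],[276,183]]),.064))
print('rim side',plane('side',g([[309,167],[404,119],[568,284],[469,346]]),.064))
print('handle top',plane('top',f([[229,53],[227,152]]),.088))
print('handle side',plane('side',g([[290,108],[365,74]]),.088))
print('pedal top',plane('top',f([[645,98]]),.1))
print('pad side',plane('side',g([[592,360]]),.1))
print('endstop right face',plane('top',f([[118,120]]),.05))
print('track corners',plane('top',f([[51,55],[770,53],[775,187],[51,192]]),.005))
print('b',plane('top',f([[65,268],[102,286],[55,372],[18,352]]),.011))
print('b',plane('top',f([[190,285],[233,284],[234,382],[191,382]]),.011))
# colour segmentation
for n in('top','side'):
    im=cv2.imread('pics/%s0.png'%n[0]); hsv=cv2.cvtColor(im,cv2.COLOR_BGR2HSV)
    m=((hsv[...,1]<70)).astype(np.uint8)
    k,l,st,c=cv2.connectedComponentsWithStats(m)
    for i in range(1,k):
        if 120<st[i,4]<1500:
            ct=cv2.findContours((l==i).astype(np.uint8),0,2)[0][0]
            print(n,st[i],c[i],cv2.minAreaRect(ct))
E
```

```text
rim [[ 0.6961  0.0437  0.064 ]
 [ 0.6991 -0.1879  0.064 ]
 [ 0.5763 -0.1904  0.064 ]
 [ 0.5735  0.0486  0.064 ]]
rim side [[ 0.5867  0.0426  0.064 ]
 [ 0.6933  0.0425  0.064 ]
 [ 0.6969 -0.1892  0.064 ]
 [ 0.5875 -0.1919  0.064 ]]
handle top [[0.6849 0.0904 0.088 ]
 [0.5959 0.0908 0.088 ]]
handle side [[0.6003 0.0942 0.088 ]
 [0.6826 0.0916 0.088 ]]
pedal top [[ 0.643  -0.2731  0.1   ]]
pad side [[ 0.6428 -0.2746  0.1   ]]
endstop right face [[0.6331 0.1906 0.05  ]]
track corners [[ 0.7049  0.2589  0.005 ]
 [ 0.71   -0.4036  0.005 ]
 [ 0.5838 -0.4035  0.005 ]
 [ 0.5764  0.2547  0.005 ]]
b [[0.5057 0.2391 0.011 ]
 [0.4895 0.2053 0.011 ]
 [0.4117 0.2455 0.011 ]
 [0.4294 0.2792 0.011 ]]
b [[0.4909 0.1263 0.011 ]
 [0.492  0.0878 0.011 ]
 [0.404  0.0858 0.011 ]
 [0.4037 0.124  0.011 ]]
top [230 264  23  29 328] [240.7256 278.0976] ((240.66622924804688, 277.85272216796875), (12.788930892944336, 26.98152732849121), 27.89727020263672)
top [447 264  44  42 340] [468.3088 284.4676] ((469.2500305175781, 282.75), (11.31370735168457, 53.03300476074219), 45.0)
top [277 269  13  27 326] [282.9448 2
[... 1679 characters left out ...]
9 466] [251.6888 250.2725] ((251.20004272460938, 249.4000244140625), (22.360679626464844, 35.7770881652832), 63.43495178222656)
side [  0 324  23  66 640] [  6.9031 357.1   ] ((8.9723539352417, 356.3994140625), (64.86076354980469, 20.64842987060547), 84.0938491821289)
side [ 57 365  66  34 374] [ 87.0695 384.8102] ((88.31570434570312, 382.5665283203125), (64.20426177978516, 30.846088409423828), 6.709836959838867)
side [361 436  92  34 881] [405.0568 453.3678] ((407.3461608886719, 453.2692565917969), (91.39010620117188, 18.43491554260254), 11.309932708740234)
side [516 456  13  13 121] [521.9174 462.0744] ((521.7500610351562, 462.25006103515625), (11.31370735168457, 12.020814895629883), 45.0)
```

```bash
python3 - <<'E'
from h import *
np.set_printoptions(precision=4,suppress=True)
f=lambda l: np.array(l,float)/3.6+[225-.36,190-.36]
g=lambda l: np.array(l,float)/2.714+[200-.3,170-.3]
for z in(.03,.045,.06,.075): print(z,plane('top',f([[108,82],[108,157],[78,80],[78,157]]),z)[:,:2].ravel(),plane('side',g([[287,35],[224,70],[290,45]]),z)[:,:2].ravel())
a=cv2.imread('pics/s0.png')[170:240,260:360]; cv2.imwrite('pics/s0y.png',cv2.convertScaleAbs(cv2.resize(a,(800,560),interpolation=cv2.INTER_CUBIC),alpha=2.2))
E
```

```text
0.03 [0.6731 0.2028 0.6037 0.2009 0.6749 0.2301 0.6035 0.2279] [0.6834 0.2256 0.6041 0.2187 0.6779 0.2119]
0.045 [0.6693 0.2011 0.6004 0.1992 0.671  0.2282 0.6003 0.2261] [0.6749 0.2126 0.5968 0.2058 0.6695 0.1991]
0.06 [0.6654 0.1994 0.5971 0.1976 0.6672 0.2263 0.597  0.2242] [0.6664 0.1996 0.5895 0.1929 0.6612 0.1863]
0.075 [0.6616 0.1978 0.5938 0.1959 0.6634 0.2245 0.5937 0.2223] [0.658  0.1866 0.5822 0.18   0.6528 0.1735]
```

View pics/s0y.png

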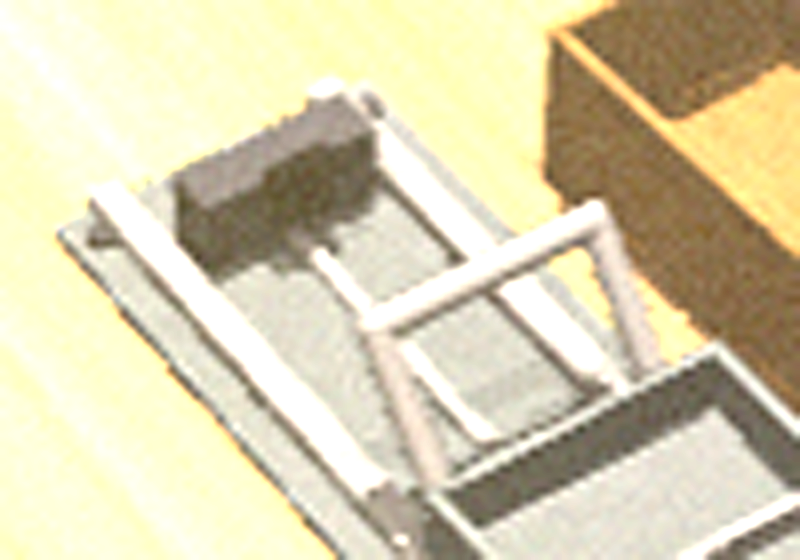

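drive_tool --targets '[0,0,-8.3,0,0,0,1,0,0,-8.3,0,0,0,1,0,0,0,-42,-41,0,1,0,0,0,-42,-41,0,1,0,0,0,-42,-41,0,1,0,0,0,-42,-41,0,1,0,0,0,-42,-41,0,1,0,0,0,-42,-41,0,1,0,0,0,-42,-41,0,1,0,0,0,-42,-41,0,1,0,0,0,-42,-41,0,1,0,0,0,-42,-41,0,1]'

```text
clock: 1.6
position: [0.585, 0.1407, 0.2309]
ee_rot: [-0.0, -0.001, 1.0, 0.0]
contact_force: [-0.5, 0.3, -0.2]
width: 0.0859
```

drive_tool --targets '[0,0,0,-28,-24,0,1,0,0,0,-28,-25,0,1,0,0,0,0,0,40,1,0,0,0,0,0,40,1,0,0,0,0,0,40,1,0,0,0,0,0,39,1,0,0,0,0,0,0,0,0,0,0,0,0,0,0,0,0,0,0,0,0,0,0,0,0,0,0,0,0,0]' --grip_force 40

```text
schema error: expected a multiple of 7 numbers
```

drive_tool --targets '[0,0,0,-28,-24,0,1,0,0,0,-28,-25,0,1,0,0,0,0,0,40,1,0,0,0,0,0,40,1,0,0,0,0,0,40,1,0,0,0,0,0,39,1,0,0,0,0,0,0,0,0,0,0,0,0,0,0,0,0,0,0,0,0,0,0,0,0,0,0,0,0]' --grip_force 40

```text
clock: 2.85
position: [0.6411, 0.0936, 0.074]
ee_rot: [0.002, -0.001, 1.0, 0.0]
contact_force: [0.3, 10.6, 3.0]
width: 0.0123
```

drive_tool --targets '[0,0,0,0,10,0,0,0,0,0,0,20,0,0,0,0,0,0,20,0,0,0,0,0,0,20,0,0,0,0,0,0,15,0,0,0,0,0,0,10,0,0,0,0,0,0,10,0,0,0,0,0,0,5,0,0,0,0,0,0,0,0,0]'

```text
clock: 3.98
position: [0.6399, 0.2053, 0.0741]
ee_rot: [0.001, -0.001, 1.0, 0.001]
contact_force: [-2.2, 0.4, 6.2]
width: 0.0104
```

drive_tool --targets '[0,0,0,0,4,0,0,0,0,0,0,4,0,0,0,0,0,0,4,0,0,0,0,0,0,0,0,0]'

```text
clock: 4.47
position: [0.6398, 0.217, 0.0741]
ee_rot: [0.001, -0.001, 1.0, 0.001]
contact_force: [-1.8, 0.3, 6.2]
width: 0.0103
```

drive_tool --targets '[0,0,0,0,4,0,0,0,0,0,0,3,0,0,0,0,0,0,3,0,0]'

```text
clock: 4.85
position: [0.6397, 0.2262, 0.0741]
ee_rot: [0.0, -0.001, 1.0, 0.0]
contact_force: [-1.7, -1.7, 5.8]
width: 0.0107
```

drive_tool --targets '[0,0,0,0,3,0,0,0,0,0,0,3,0,0,0,0,0,0,3,0,0]'

```text
clock: 5.22
position: [0.6396, 0.2328, 0.0741]
ee_rot: [0.0, -0.002, 1.0, -0.002]
contact_force: [-1.5, -10.2, 8.1]
width: 0.0101
```

drive_tool --targets '[0,0,0,0,3,0,0,0,0,0,0,3,0,0]'

```text
clock: 5.48
position: [0.6395, 0.2329, 0.074]
ee_rot: [-0.0, -0.003, 1.0, -0.007]
contact_force: [-2.1, -22.9, 10.7]
width: 0.0103
```

drive_tool --targets '[0,0,0,0,-5,0,1,0,0,0,0,0,0,1,0,0,0,0,0,0,1,0,0,0,0,0,-30,1,0,0,0,0,0,-40,0.5,0,0,0,0,-60,0,0,0,0,0,0,-60,0,0,0,0,0,0,-60,0,0,0,0,0,0,-60,0,0,0,0,0,0,-60,0,0,0,0,0,0,-60,0,0,0,0,0,0,0,0,0]'

```text
clock: 6.98
position: [0.6408, -0.1289, 0.142]
ee_rot: [0.0, 0.002, 1.0, -0.001]
contact_force: [0.0, 0.8, -0.9]
width: -0.0005
```

```bash
python3 - <<'E'
from h import *
a=save('side','s1.png')[150:390,220:480,::-1]; cv2.imwrite('pics/s1z.png',cv2.convertScaleAbs(cv2.resize(a,(650,600),interpolation=cv2.INTER_CUBIC),alpha=1.8))
s=get_state();print(s['position'],s['width'],s['contact_force'])
E
```

```text
[ 0.64064032 -0.12621252  0.14192948] -3.423132074135438e-05 [-0.54942738 -0.18555756  0.03348847]
```

View pics/s1z.png

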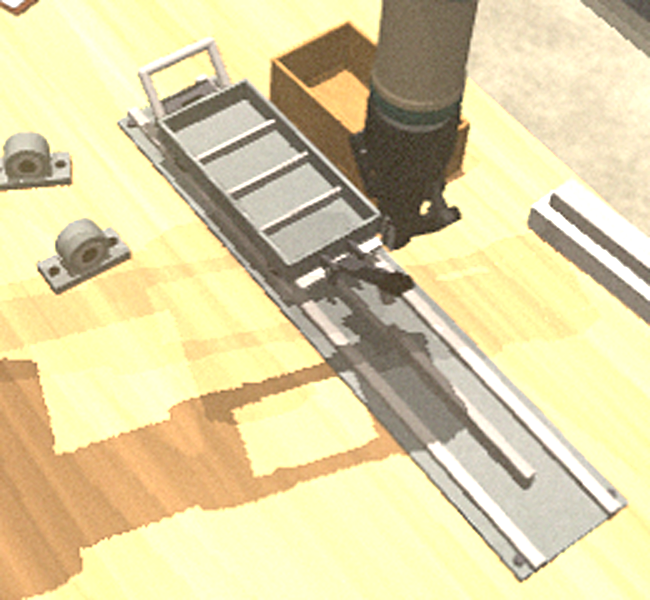

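drive_tool --targets '[0,0,0,0,-8,35,0,0,0,0,0,-2,12,0,0,0,0,0,-3,12,0,0,0,0,0,-3,12,0,0,0,0,0,-3,12,0,0,0,0,0,-2,8,0,0,0,0,0,0,0,0]'

```text
clock: 7.9
position: [0.64, -0.1457, 0.0503]
ee_rot: [-0.001, -0.001, 1.0, 0.0]
contact_force: [-0.4, -0.5, 0.2]
width: -0.0003
```

drive_tool --targets '[0,0,0,0,0,3,0,0,0,0,0,0,3,0,0,0,0,0,0,0,0]'

```text
clock: 8.28
position: [0.6407, -0.146, 0.0468]
ee_rot: [0.0, -0.001, 1.0, -0.0]
contact_force: [-2.1, -0.4, 6.9]
width: 0.0002
```

drive_tool --targets '[0,0,0,0,0,3,0,0,0,0,0,0,2,0,0,0,0,0,0,0,0]'

```text
clock: 8.65
position: [0.641, -0.1464, 0.0461]
ee_rot: [0.002, -0.001, 1.0, -0.001]
contact_force: [-7.5, 0.8, 27.4]
width: -0.0004
```

drive_tool --targets '[0,0,0,0,0,-30,0,0,0,0,0,0,-50,0,0,0,0,30,0,-50,0.5,0,0,0,60,0,-30,1,0,0,0,60,0,0,1,0,0,0,40,0,0,1]'

```text
clock: 9.4
position: [0.4521, -0.1456, 0.1988]
ee_rot: [0.0, -0.001, 1.0, -0.0]
contact_force: [1.0, 0.1, -0.1]
width: 0.0724
```

```bash
python3 - <<'E'
from h import *
np.set_printoptions(precision=4,suppress=True)
a=save('side','s2.png')[150:390,220:480,::-1]; cv2.imwrite('pics/s2z.png',cv2.convertScaleAbs(cv2.resize(a,(650,600),interpolation=cv2.INTER_CUBIC),alpha=1.8))
a=save('top','t2.png')[190:300,225:445,::-1]; cv2.imwrite('pics/t2z.png',cv2.convertScaleAbs(cv2.resize(a,(792,396),interpolation=cv2.INTER_CUBIC),alpha=1.8))
s=get_state();print(s['position'],s['width'],s['contact_force'])
E
```

```text
[ 0.45   -0.145   0.1985] 0.08447374177942026 [ 0.9788 -0.0127 -0.9459]
```

View pics/s2z.png

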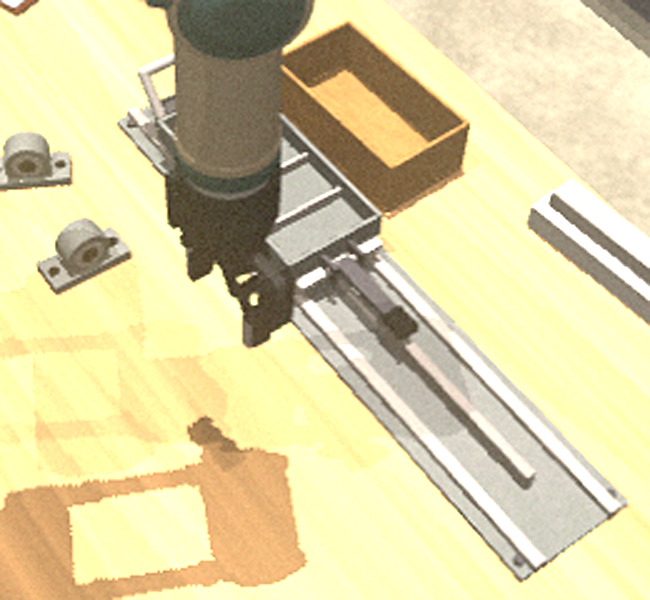

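View pics/t2z.png

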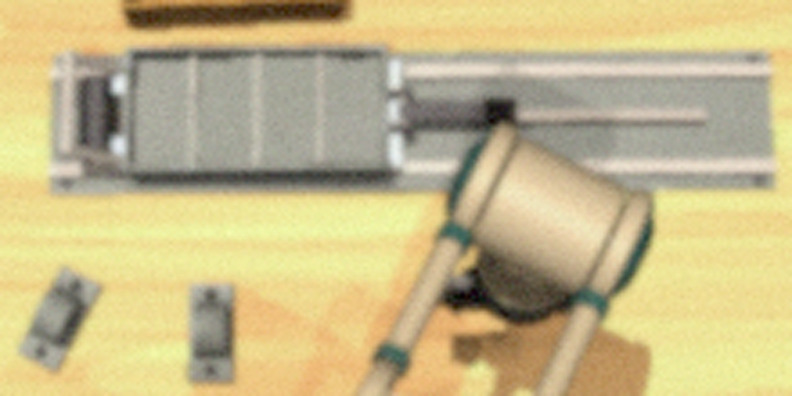

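drive_tool --targets '[0,0,-1.4,2,50,0,1,0,0,0,0,50,0,1,0,0,0,0,50,0,1,0,0,0,0,50,0,1,0,0,0,0,50,50,1,0,0,0,0,0,50,1,0,0,0,0,0,0,1,0,0,0,0,0,0,1]'

```text
clock: 10.5
position: [0.4491, 0.098, 0.1053]
ee_rot: [0.001, -0.013, 1.0, 0.0]
contact_force: [0.6, -1.0, 0.2]
width: 0.0852
```

```bash
python3 - <<'E'
from h import *
np.set_printoptions(precision=4,suppress=True)
im=save('side','s3.png');im2=save('top','t3.png')
a=im[150:390,120:380,::-1]; cv2.imwrite('pics/s3z.png',cv2.convertScaleAbs(cv2.resize(a,(650,600),interpolation=cv2.INTER_CUBIC),alpha=1.8))
s=get_state();print(s['position'],s['width'],s['contact_force'])
f=lambda l: np.array(l,float)/3.6+[225-.36,190-.36]
print(plane('top',f([[131,49],[387,47]]),.064), plane('top',f([[193,110],[256,110],[320,110]]),.052))
E
```

```text
[0.4496 0.0978 0.106 ] 0.08506274762774582 [0.4452 0.8912 0.4088]
[[ 0.6948  0.1793  0.064 ]
 [ 0.6974 -0.0488  0.064 ]] [[0.642  0.1237 0.052 ]
 [0.6422 0.0675 0.052 ]
 [0.6424 0.0106 0.052 ]]
```

View pics/s3z.png

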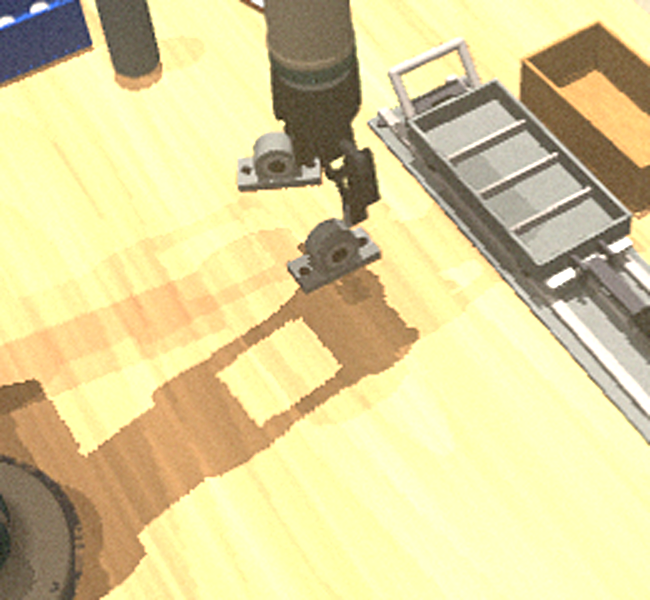

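View pics/t3.png

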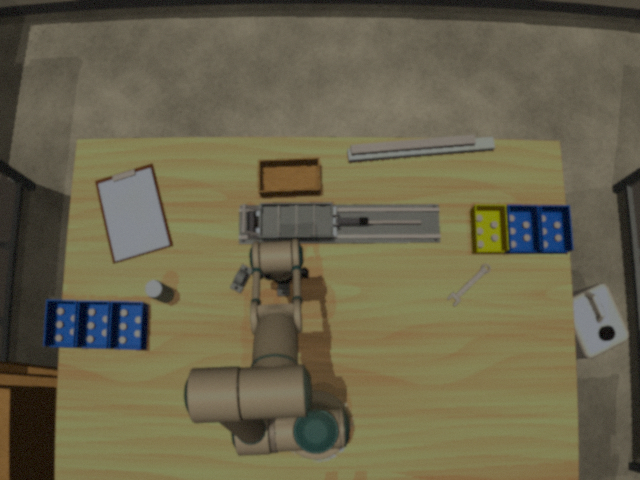

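drive_tool --targets '[0,0,0,1,8,40,1,0,0,0,0,0,30,1,0,0,0,0,0,16,1,0,0,0,0,0,0,1,0,0,0,0,0,0,0,0,0,0,0,0,0,0,0,0,0,0,0,0,0,0,0,0,0,0,0,0,0,0,0,0,0,0,0]' --grip_force 60

```text
clock: 11.72
position: [0.4469, 0.1063, 0.0189]
ee_rot: [0.001, -0.013, 1.0, 0.0]
contact_force: [-0.2, 0.3, 6.1]
width: 0.0269
```

drive_tool --targets '[0,0,0,0,0,-30,0,0,0,0,0,0,-40,0,0,0,0,0,0,-40,0,0,0,1.4,0,0,0,0,0,0,0,-40,-14,0,0,0,0,0,-40,-14,0,0,0,0,0,-40,-14,0,0,0,0,0,-40,-14,0,0,0,0,0,-34,-11,0,0,0,0,0,0,0,0,0,0,0,0,0,0,0,0]' --grip_force 90

```text
clock: 13.1
position: [0.6384, 0.0396, 0.1256]
ee_rot: [-0.003, -0.001, 1.0, 0.0]
contact_force: [0.4, -0.5, -3.4]
width: 0.0266
```

```bash
python3 - <<'E'
from h import *
np.set_printoptions(precision=4,suppress=True)
im=save('side','s4.png');a=im[100:340,220:480,::-1]; cv2.imwrite('pics/s4z.png',cv2.convertScaleAbs(cv2.resize(a,(650,600),interpolation=cv2.INTER_CUBIC),alpha=1.8))
s=get_state();print(s['position'],s['width'],s['contact_force'])
E
```

```text
[0.6383 0.0398 0.1262] 0.02659684951136325 [ 0.0135  0.3716 -3.1515]
```

View pics/s4z.png

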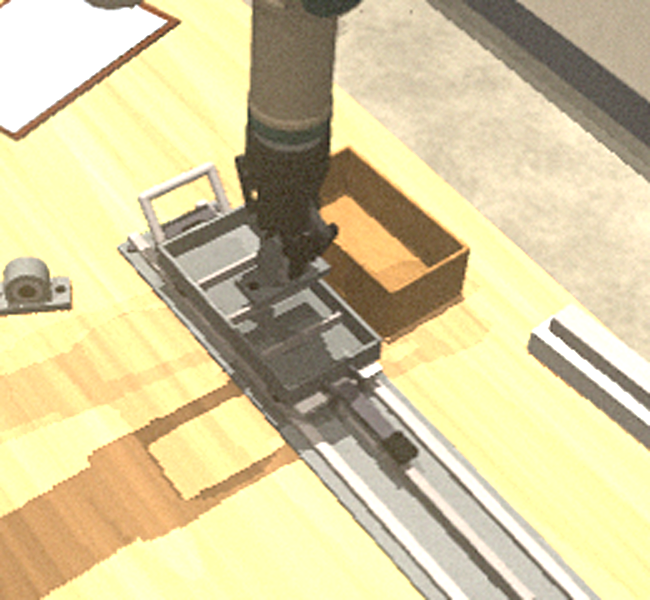

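drive_tool --targets '[0,0,0,-2,0,20,0,0,0,0,0,0,20,0,0,0,0,0,0,15,0,0,0,0,0,0,6,0,0,0,0,0,0,3,0,0,0,0,0,0,0,0]'

```text
clock: 13.9
position: [0.6427, 0.0394, 0.0644]
ee_rot: [0.0, -0.001, 1.0, 0.0]
contact_force: [0.0, -0.1, -2.2]
width: 0.0267
```

drive_tool --targets '[0,0,0,0,0,2,0,0,0,0,0,0,0,0]'

```text
clock: 14.15
position: [0.6425, 0.0394, 0.0623]
ee_rot: [0.0, -0.001, 1.0, 0.0]
contact_force: [0.1, -0.3, -2.9]
width: 0.0272
```

drive_tool --targets '[0,0,0,0,0,2,0,0,0,0,0,0,0,0]'

```text
clock: 14.4
position: [0.6422, 0.0394, 0.0599]
ee_rot: [-0.0, -0.001, 1.0, 0.0]
contact_force: [0.5, 0.0, -3.3]
width: 0.0269
```

drive_tool --targets '[0,0,0,0,0,1,0,0,0,0,0,0,0,0]'

```text
clock: 14.65
position: [0.6425, 0.0394, 0.0591]
ee_rot: [0.0, -0.001, 1.0, 0.0]
contact_force: [-0.2, -0.3, -3.2]
width: 0.0269
```

drive_tool --targets '[0,0,0,0,0,1,0,0,0,0,0,0,0,0]'

```text
clock: 14.9
position: [0.6425, 0.0394, 0.059]
ee_rot: [0.0, -0.001, 1.0, -0.0]
contact_force: [-1.4, -0.2, 4.6]
width: 0.0269
```

drive_tool --targets '[0,0,0,0,0,1,0,0,0,0,0,0,0,0]'

```text
clock: 15.15
position: [0.6425, 0.0394, 0.059]
ee_rot: [0.001, -0.001, 1.0, -0.0]
contact_force: [-4.2, -0.3, 9.5]
width: 0.0269
```

drive_tool --targets '[0,0,0,0,0,-1,0.5,0,0,0,0,0,0,0.5,0,0,0,0,0,0,0.5,0,0,0,0,0,-30,0.5,0,0,0,0,0,-60,0.5,0,0,0,30,0,-40,1,0,0,0,50,0,0,1,0,0,0,50,0,0,1,0,0,0,50,0,0,1]'

```text
clock: 16.27
position: [0.4608, 0.0391, 0.1879]
ee_rot: [0.0, -0.001, 1.0, 0.0]
contact_force: [0.5, 0.6, 0.3]
width: 0.0859
```

```bash
python3 - <<'E'
from h import *
np.set_printoptions(precision=4,suppress=True)
im=save('side','s5.png');a=im[100:340,180:440,::-1]; cv2.imwrite('pics/s5z.png',cv2.convertScaleAbs(cv2.resize(a,(650,600),interpolation=cv2.INTER_CUBIC),alpha=1.8))
im=save('top','t5.png')
a=im[190:300,225:445,::-1]; cv2.imwrite('pics/t5z.png',cv2.convertScaleAbs(cv2.resize(a,(792,396),interpolation=cv2.INTER_CUBIC),alpha=1.8))
s=get_state();print(s['position'],s['width'],s['contact_force'])
E
```

```text
[0.4559 0.0395 0.1874] 0.08548807365897386 [-0.5344  0.2021 -0.4961]
```

View pics/s5z.png

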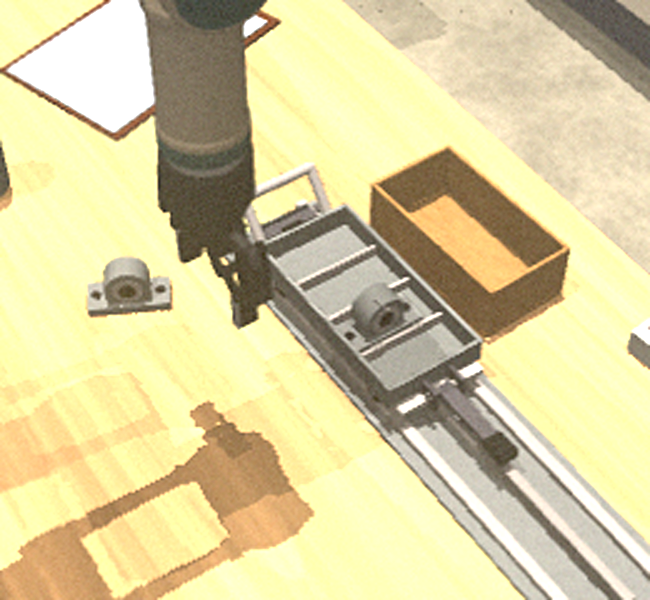

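View pics/t5z.png

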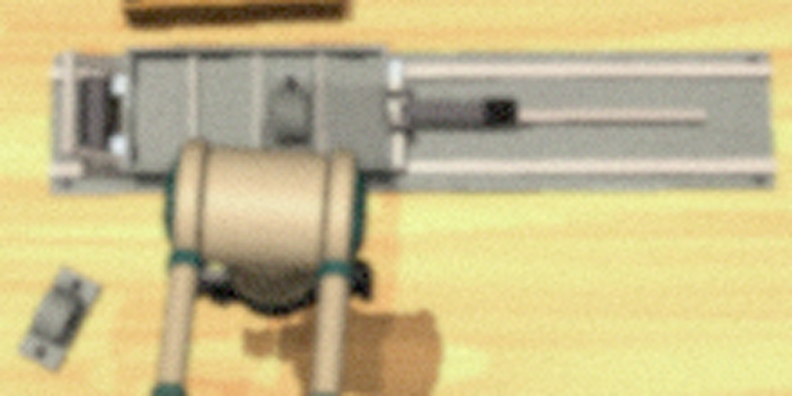

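drive_tool --targets '[0,0,0,-1,50,0,1,0,0,0,-1,50,0,1,0,0,0,-1,50,0,1,0,0,0,0,53,0,1,0,0,9.2,0,0,30,1,0,0,9.2,0,0,30,1,0,0,9.2,0,0,25,1,0,0,0,0,0,0,1]'

```text
clock: 17.38
position: [0.4642, 0.2419, 0.1012]
ee_rot: [-0.002, 0.237, 0.972, -0.001]
contact_force: [-0.2, 0.3, 0.5]
width: 0.0855
```

```bash
python3 - <<'E'
from h import *
np.set_printoptions(precision=4,suppress=True)
im=save('side','s6.png');a=im[120:300,150:350,::-1]; cv2.imwrite('pics/s6z.png',cv2.convertScaleAbs(cv2.resize(a,(660,594),interpolation=cv2.INTER_CUBIC),alpha=1.8))
s=get_state();print(s['position'],s['ee_rot'],s['width'])
E
```

```text
[0.4652 0.2422 0.1025] [-0.0005  0.2363  0.9717 -0.0003] 0.08566060030949535
```

View pics/s6z.png

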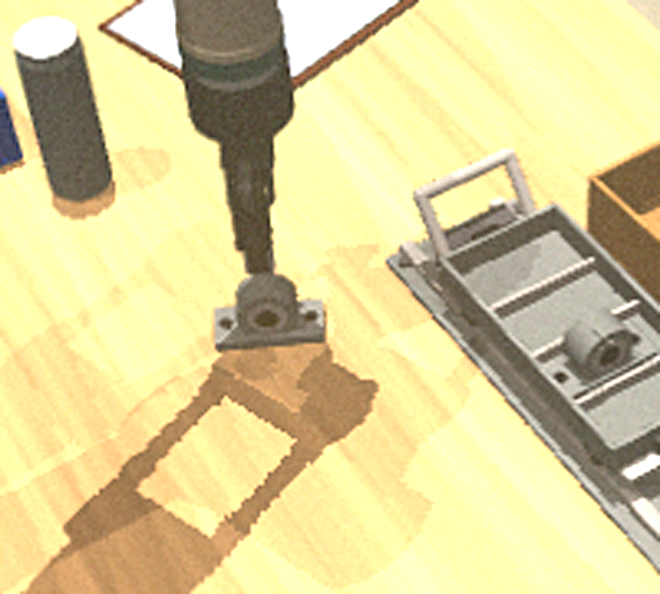

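drive_tool --targets '[0,0,0,5.3,-2.8,30,1,0,0,0,0,0,35,1,0,0,0,0,0,18,1,0,0,0,0,0,0,1,0,0,0,0,0,0,0,0,0,0,0,0,0,0,0,0,0,0,0,0,0,0,0,0,0,0,0,0,0,0,0,0,0,0,0]'

```text
clock: 18.55
position: [0.4601, 0.2426, 0.0212]
ee_rot: [0.001, 0.238, 0.971, 0.001]
contact_force: [0.2, 2.1, 6.4]
width: 0.0268
```

drive_tool --targets '[0,0,0,0,0,-30,0,0,0,0,0,0,-40,0,0,0,0,0,0,-45,0,0,0,-9.2,0,0,0,0,0,0,-9.2,0,0,0,0,0,0,-9.2,0,0,0,0,0,0,0,-36,-29,0,0,0,0,0,-36,-29,0,0,0,0,0,-36,-29,0,0,0,0,0,-36,-29,0,0,0,0,0,-37,-30,0,0,0,0,0,0,0,0,0]'

```text
clock: 20.05
position: [0.6426, 0.0934, 0.1335]
ee_rot: [0.0, 0.001, 1.0, -0.001]
contact_force: [-0.8, 1.0, -3.8]
width: 0.0268
```

```bash
python3 - <<'E'
from h import *
np.set_printoptions(precision=4,suppress=True)
im=save('side','s7.png');a=im[100:340,220:480,::-1]; cv2.imwrite('pics/s7z.png',cv2.convertScaleAbs(cv2.resize(a,(650,600),interpolation=cv2.INTER_CUBIC),alpha=1.8))
s=get_state();print(s['position'],s['ee_rot'],s['width'],s['contact_force'])
E
```

```text
[0.6403 0.095  0.1334] [-0.0015  0.0002  1.     -0.    ] 0.02692680810543214 [-0.7099 -0.1292 -3.3202]
```

View pics/s7z.png

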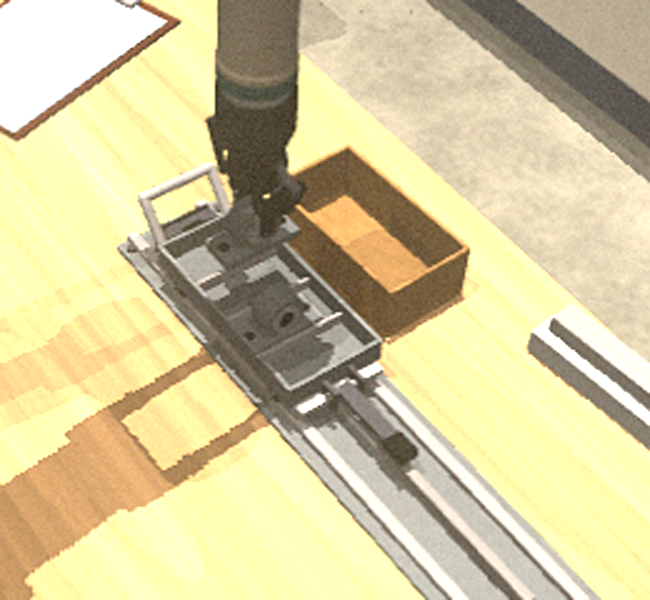

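drive_tool --targets '[0,0,0,0,1.5,20,0,0,0,0,0,0,20,0,0,0,0,0,0,20,0,0,0,0,0,0,8,0,0,0,0,0,0,3,0,0,0,0,0,0,0,0]'

```text
clock: 20.85
position: [0.6404, 0.0982, 0.0645]
ee_rot: [0.0, -0.001, 1.0, 0.0]
contact_force: [1.1, 0.1, -3.8]
width: 0.0266
```

drive_tool --targets '[0,0,0,0,0,2,0,0,0,0,0,0,0,0]'

```text
clock: 21.1
position: [0.6404, 0.0979, 0.0625]
ee_rot: [0.0, -0.001, 1.0, 0.0]
contact_force: [0.1, -0.2, -4.5]
width: 0.0269
```

drive_tool --targets '[0,0,0,0,0,1.5,0,0,0,0,0,0,0,0]'

```text
clock: 21.35
position: [0.6406, 0.0979, 0.0612]
ee_rot: [0.0, -0.001, 1.0, 0.0]
contact_force: [-0.9, -0.1, -0.6]
width: 0.0266
```

Touching down; one more millimetre, release narrowly and lift clear.

drive_tool --targets '[0,0,0,0,0,1,0,0,0,0,0,0,0,0]'

```text
clock: 21.6
position: [0.6405, 0.0979, 0.0612]
ee_rot: [0.001, -0.001, 1.0, 0.0]
contact_force: [-2.6, -0.5, 5.6]
width: 0.0268
```

drive_tool --targets '[0,0,0,0,0,-1,0.48,0,0,0,0,0,0,0.48,0,0,0,0,0,0,0.48,0,0,0,0,0,-30,0.48,0,0,0,0,0,-60,0.48,0,0,0,0,0,-30,0.48,0,0,0,40,-50,0,0,0,0,0,40,-50,0,0,0,0,0,40,-50,0,0,0,0,0,40,-50,0,0,0,0,0,0,-30,0,0]'

```text
clock: 22.98
position: [0.4813, -0.1289, 0.1807]
ee_rot: [-0.001, 0.0, 1.0, 0.0]
contact_force: [0.5, 0.2, 0.1]
width: 0.0001
```

```bash
python3 - <<'E'
from h import *
np.set_printoptions(precision=4,suppress=True)
im=save('side','s8.png');a=im[100:340,220:480,::-1]; cv2.imwrite('pics/s8z.png',cv2.convertScaleAbs(cv2.resize(a,(650,600),interpolation=cv2.INTER_CUBIC),alpha=1.8))
save('top','t8.png')
s=get_state();print(s['position'],s['ee_rot'],s['width'],s['contact_force'])
E
```

```text
[ 0.4844 -0.1305  0.1808] [ 0.0006  0.001   1.     -0.0008] 0.0001085818573675082 [-0.2632  0.3258 -0.1585]
```

View pics/s8z.png

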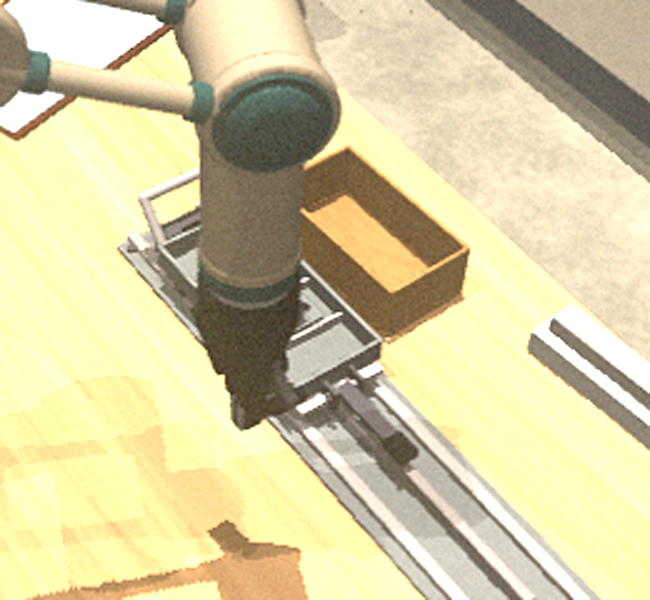

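View pics/t8.png

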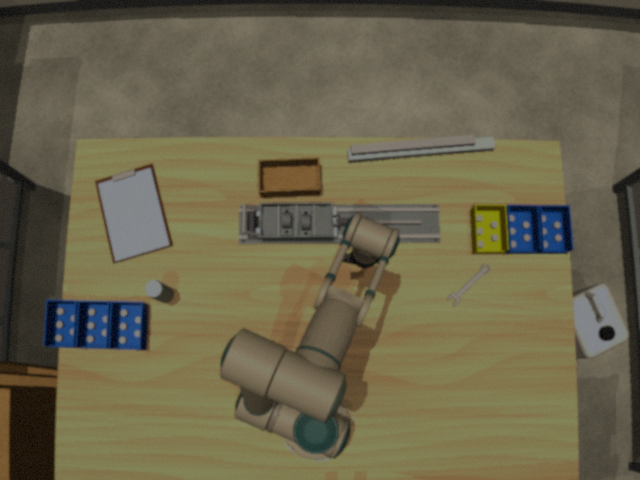

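View pics/s8.png

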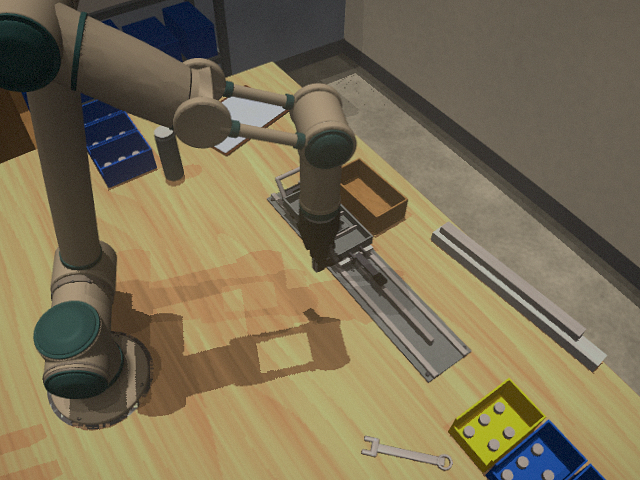

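```bash
python3 - <<'E'
from h import *
np.set_printoptions(precision=4,suppress=True)
f=lambda l: np.array(l,float)/3.6+[225-.36,190-.36]
print(get_state()['qpos'],plane('top',f([[500,110],[484,110],[517,110]]),.048))
a=cv2.imread('pics/t8.png')[195:255,230:350]; cv2.imwrite('pics/t8z.png',cv2.convertScaleAbs(cv2.resize(a,(780,390),interpolation=cv2.INTER_CUBIC),alpha=2))
E
```

```text
[-0.4012  0.2005  1.7402 -0.0011  1.1991 -1.9696] [[ 0.6441 -0.1499  0.048 ]
 [ 0.644  -0.1356  0.048 ]
 [ 0.6442 -0.1651  0.048 ]]
```

View pics/t8z.png

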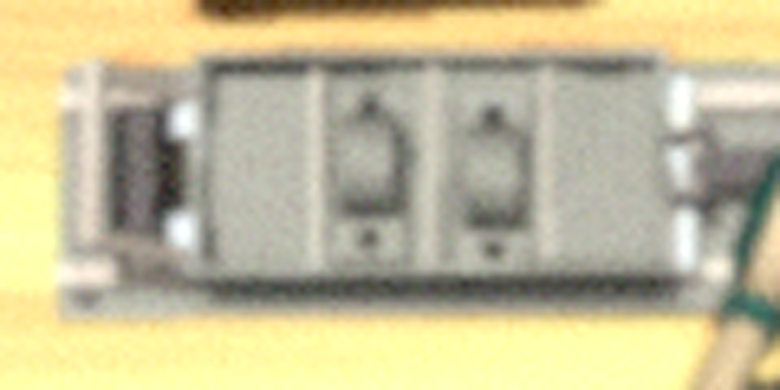

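drive_tool --targets '[0,0,0,-53,-6,0,0.6,0,0,0,-53,-6,0,0.6,0,0,0,-52,-6.5,0,0.6,0,0,10,0,0,0,0.6,0,0,10,0,0,0,0.6,0,0,10,0,0,0,0.6,0,0,10,0,0,0,0.6,0,0,10,0,0,0,0.6,0,0,10,0,0,0,0.6,0,0,10,0,0,0,0.6,0,0,10,0,0,0,0.6,0,0,10,0,0,0,0.6]'

```text
clock: 24.58
position: [0.6429, -0.1443, 0.1801]
ee_rot: [-0.001, 0.708, 0.706, 0.0]
contact_force: [-0.9, -0.4, 0.2]
width: 0.0513
```

drive_tool --targets '[0,0,0,0,0,45,0.6,0,0,0,0,0,45,0.6,0,0,0,0,0,0,0.6,0,0,0,0,0,0,0.6]'

```text
clock: 25.08
position: [0.6439, -0.1455, 0.0918]
ee_rot: [0.001, 0.706, 0.708, 0.001]
contact_force: [0.6, 0.2, 0.4]
width: 0.0514
```

```bash
python3 - <<'E'
from h import *
np.set_printoptions(precision=4,suppress=True)
im=save('side','s9.png');a=im[150:350,280:500,::-1]; cv2.imwrite('pics/s9z.png',cv2.convertScaleAbs(cv2.resize(a,(660,600),interpolation=cv2.INTER_CUBIC),alpha=1.8))
s=get_state();print(s['position'],s['ee_rot'],s['width'],s['contact_force'])
E
```

```text
[ 0.6443 -0.1458  0.0926] [0.0016 0.7062 0.708  0.0009] 0.05135779799719446 [0.412  0.148  0.0808]
```

View pics/s9z.png

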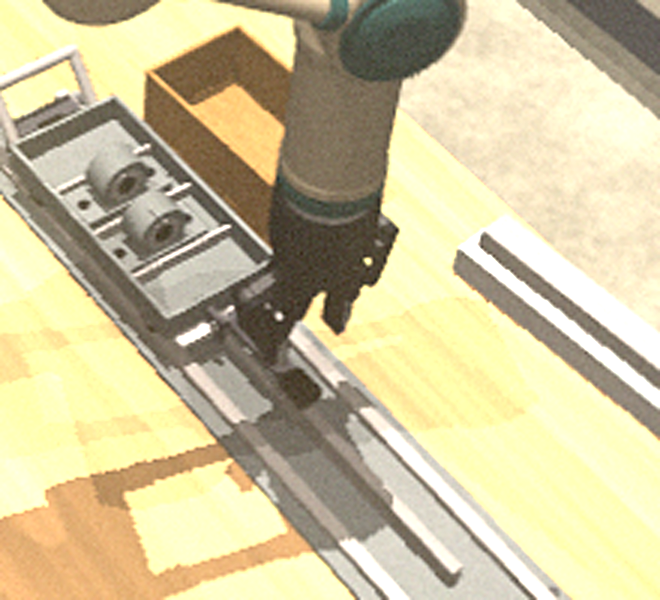

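drive_tool --targets '[0,0,0,-3,-1,25,0.6,0,0,0,0,0,25,0.6,0,0,0,0,0,8,0.6,0,0,0,0,0,0,0.6]'

```text
clock: 25.62
position: [0.6423, -0.149, 0.0336]
ee_rot: [0.001, 0.706, 0.708, 0.0]
contact_force: [-0.0, -0.2, 0.1]
width: 0.0514
```

drive_tool --targets '[0,0,0,0,0,0,0,0,0,0,0,0,0,0,0,0,0,0,0,0,0,0,0,0,0,0,0,0]' --grip_force 40

```text
clock: 26.12
position: [0.6443, -0.1494, 0.0343]
ee_rot: [0.003, 0.706, 0.708, 0.002]
contact_force: [5.2, 1.4, 5.9]
width: 0.0209
```

drive_tool --targets '[0,0,0,0.4,0,-8.7,0,0,0,0,1.3,0,-8.6,0,0,0,0,2.2,0,-8.4,0,0,0,0,3,0,-8.2,0,0,0,0,0,0,0,0]'

```text
clock: 26.75
position: [0.6441, -0.1418, 0.0664]
ee_rot: [0.002, 0.706, 0.708, 0.002]
contact_force: [8.2, 1.3, -2.3]
width: 0.0208
```

drive_tool --targets '[0,0,0,3.8,0,-7.8,0,0,0,0,4.5,0,-7.4,0,0,0,0,1,0,-2,0,0,0,0,0,0,0,0]'

```text
clock: 27.25
position: [0.644, -0.1324, 0.0829]
ee_rot: [0.002, 0.706, 0.708, 0.002]
contact_force: [9.2, 1.2, -5.3]
width: 0.0207
```

drive_tool --targets '[0,0,0,1,0,-2,0,0,0,0,0.5,0,-2,0,0,0,0,0,0,0,0]'

```text
clock: 27.62
position: [0.6439, -0.131, 0.0852]
ee_rot: [0.001, 0.706, 0.708, 0.001]
contact_force: [10.8, -0.6, -12.0]
width: 0.0205
```

drive_tool --targets '[0,0,0,1,0,-2,0,0,0,0,0,0,-2,0,0,0,0,0,0,0,0]'

```text
clock: 28.0
position: [0.6437, -0.1297, 0.0857]
ee_rot: [0.0, 0.707, 0.708, 0.001]
contact_force: [15.3, -1.5, -27.6]
width: 0.0201
```

drive_tool --targets '[0,0,0,0,0,4,0,0,0,0,0,0,0,0.6,0,0,0,0,0,0,0.6,0,0,0,0,0,-30,0.6,0,0,0,0,0,-60,0.6,0,0,0,0,-60,0,0.6,0,0,0,0,-60,0,0.6,0,0,0,0,-30,0,0.6]'

```text
clock: 29.0
position: [0.4869, -0.1296, 0.1778]
ee_rot: [-0.001, 0.707, 0.708, -0.001]
contact_force: [0.4, -0.2, -0.3]
width: 0.0514
```

```bash
python3 - <<'E'
from h import *
np.set_printoptions(precision=4,suppress=True)
im=save('side','s10.png');a=im[150:350,280:500,::-1]; cv2.imwrite('pics/s10z.png',cv2.convertScaleAbs(cv2.resize(a,(660,600),interpolation=cv2.INTER_CUBIC),alpha=1.8))
im=save('top','t10.png')
a=im[190:300,225:445,::-1]; cv2.imwrite('pics/t10z.png',cv2.convertScaleAbs(cv2.resize(a,(792,396),interpolation=cv2.INTER_CUBIC),alpha=1.8))
s=get_state();print(s['position'],s['ee_rot'],s['width'],s['contact_force'])
E
```

```text
[ 0.4868 -0.1296  0.178 ] [-0.0016  0.7069  0.7073 -0.0011] 0.051208460584311236 [ 0.0334  0.4742 -0.1909]
```

View pics/s10z.png

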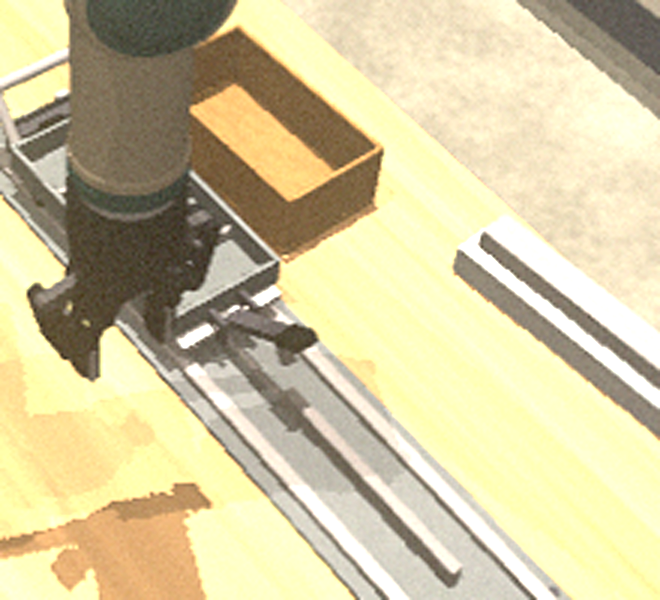

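View pics/t10z.png

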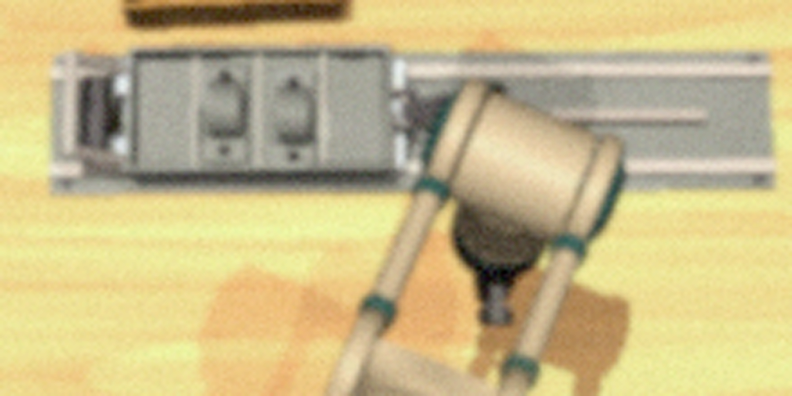

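drive_tool --targets '[0,0,-10,0,0,0,1,0,0,-10,0,0,0,1,0,0,-10,0,0,0,1,0,0,-10,0,0,0,1,0,0,-10,0,0,0,1,0,0,-10,0,0,0,1,0,0,-10,0,0,0,1,0,0,-10,0,0,0,1,0,0,-10,0,0,0,1,0,0,0,0,0,0,1]'

```text
clock: 30.35
position: [0.4921, -0.1305, 0.1777]
ee_rot: [0.0, 0.0, 1.0, 0.0]
contact_force: [-0.4, -0.5, -0.0]
width: 0.0853
```

drive_tool --targets '[0,0,0,-22,52,0,1,0,0,0,-22,52,0,1,0,0,0,-22,52,0,1,0,0,0,-22,52,0,1,0,0,0,-22,52,0,1,0,0,0,-22,52,0,1,0,0,0,-21,51,0,1,0,0,0,0,0,0,1,0,0,0,0,0,0,1]'

```text
clock: 31.48
position: [0.6435, 0.2327, 0.1771]
ee_rot: [-0.001, -0.0, 1.0, -0.001]
contact_force: [-0.1, -0.2, -0.5]
width: 0.0852
```

drive_tool --targets '[0,0,0,3,0,40,1,0,0,0,0,0,40,1,0,0,0,0,0,27,1,0,0,0,0,0,0,0,0,0,0,0,0,0,0,0,0,0,0,0,0,0,0,0,0,0,0,0,0,0,0,0,0,0,0,0,0,0,0,0,0,0,0]' --grip_force 40

```text
clock: 32.6
position: [0.6417, 0.2327, 0.0723]
ee_rot: [0.001, -0.001, 1.0, -0.0]
contact_force: [-0.7, -1.0, 6.3]
width: 0.0105
```

drive_tool --targets '[0,0,0,0,-4,0,0,0,0,0,0,-6,0,0,0,0,0,0,-8,0,0,0,0,0,0,-8,0,0,0,0,0,0,-4,0,0,0,0,0,0,0,0,0]'

```text
clock: 33.35
position: [0.642, 0.2028, 0.0723]
ee_rot: [0.002, -0.001, 1.0, 0.0]
contact_force: [0.8, -0.3, 5.7]
width: 0.0103
```

drive_tool --targets '[0,0,0,0,-8,0,0,0,0,0,0,-12,0,0,0,0,0,0,-14,0,0,0,0,0,0,-14,0,0,0,0,0,0,-14,0,0,0,0,0,0,-14,0,0,0,0,0,0,-12,0,0,0,0,0,0,-8,0,0,0,0,0,0,-5,0,0,0,0,0,0,-3,0,0,0,0,0,0,0,0,0]'

```text
clock: 34.72
position: [0.6432, 0.0986, 0.0723]
ee_rot: [0.002, -0.001, 1.0, -0.0]
contact_force: [1.7, -0.5, 4.7]
width: 0.0102
```

drive_tool --targets '[0,0,0,0,-3,0,0,0,0,0,0,-3,0,0,0,0,0,0,0,0,0]'

```text
clock: 35.1
position: [0.6432, 0.0928, 0.0723]
ee_rot: [0.003, -0.001, 1.0, 0.0]
contact_force: [1.7, -0.7, 6.2]
width: 0.0103
```

drive_tool --targets '[0,0,0,0,-3,0,0,0,0,0,0,-2,0,0,0,0,0,0,0,0,0]'

```text
clock: 35.48
position: [0.6433, 0.088, 0.0723]
ee_rot: [0.003, -0.001, 1.0, 0.0]
contact_force: [1.9, 0.2, 5.0]
width: 0.0105
```

drive_tool --targets '[0,0,0,0,-3,0,0,0,0,0,0,-3,0,0,0,0,0,0,0,0,0]'

```text
clock: 35.85
position: [0.6434, 0.0818, 0.0723]
ee_rot: [0.003, -0.001, 1.0, 0.0]
contact_force: [1.0, -0.4, 5.6]
width: 0.0104
```

drive_tool --targets '[0,0,0,0,-3,0,0,0,0,0,0,-3,0,0,0,0,0,0,0,0,0]'

```text
clock: 36.22
position: [0.6434, 0.0758, 0.0723]
ee_rot: [0.003, -0.001, 1.0, 0.0]
contact_force: [1.7, 0.2, 5.5]
width: 0.0105
```

drive_tool --targets '[0,0,0,0,-3,0,0,0,0,0,0,-3,0,0,0,0,0,0,0,0,0]'

```text
clock: 36.6
position: [0.6435, 0.0698, 0.0723]
ee_rot: [0.003, -0.001, 1.0, 0.0]
contact_force: [2.8, 0.0, 4.5]
width: 0.0103
```

```bash
python3 - <<'E'
from h import *
im=save('side','s11.png');a=im[130:390,240:500,::-1]; cv2.imwrite('pics/s11z.png',cv2.convertScaleAbs(cv2.resize(a,(600,600),interpolation=cv2.INTER_CUBIC),alpha=1.8))
E
```

```text
(no output)
```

View pics/s11z.png

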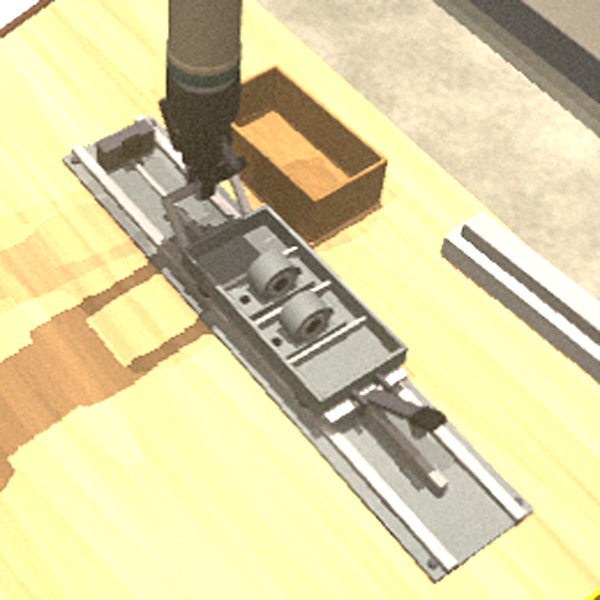

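Cart moves with the tool, loaded, lever up. Continue until the right-hand limit is felt.

drive_tool --targets '[0,0,0,0,-3,0,0,0,0,0,0,-3,0,0,0,0,0,0,0,0,0]'

```text
clock: 37.02
position: [0.6435, 0.0638, 0.0723]
ee_rot: [0.003, -0.001, 1.0, -0.0]
contact_force: [2.3, 0.1, 5.1]
width: 0.0106
```

drive_tool --targets '[0,0,0,0,-3,0,0,0,0,0,0,-3,0,0,0,0,0,0,0,0,0]'

```text
clock: 37.4
position: [0.6436, 0.0624, 0.0723]
ee_rot: [0.003, -0.0, 1.0, 0.004]
contact_force: [2.3, 10.0, 4.6]
width: 0.0103
```

drive_tool --targets '[0,0,0,0,-3,0,0,0,0,0,0,-3,0,0,0,0,0,0,0,0,0]'

```text
clock: 37.78
position: [0.6436, 0.0623, 0.0724]
ee_rot: [0.003, 0.001, 1.0, 0.009]
contact_force: [3.4, 23.4, 5.3]
width: 0.0103
```

drive_tool --targets '[0,0,0,0,6,0,0,0,0,0,0,0,0,0.45,0,0,0,0,0,0,0.45,0,0,0,0,0,0,0.45,0,0,0,0,0,-30,0.45,0,0,0,0,0,-50,0.45,0,0,0,50,0,-30,0.45,0,0,0,50,0,0,0.45,0,0,0,50,50,0,0.45,0,0,0,50,50,0,0.45,0,0,0,0,50,0,0.45,0,0,0,0,0,0,0.45]'

```text
clock: 39.28
position: [0.452, 0.1981, 0.1809]
ee_rot: [0.0, -0.003, 1.0, 0.001]
contact_force: [-0.8, -0.5, -0.0]
width: 0.0383
```

```bash
python3 - <<'E'
from h import *
im=save('side','s12.png');a=im[130:390,240:500,::-1]; cv2.imwrite('pics/s12z.png',cv2.convertScaleAbs(cv2.resize(a,(600,600),interpolation=cv2.INTER_CUBIC),alpha=1.8))
im=save('top','t12.png')
a=im[190:300,225:445,::-1]; cv2.imwrite('pics/t12z.png',cv2.convertScaleAbs(cv2.resize(a,(792,396),interpolation=cv2.INTER_CUBIC),alpha=1.8))
s=get_state();print(s['clock'],s['position'],s['contact_force'])
E
```

```text
39.375 [0.45244708 0.1955392  0.18055172] [ 0.19641003 -0.4289921  -0.22457535]
```

View pics/s12z.png

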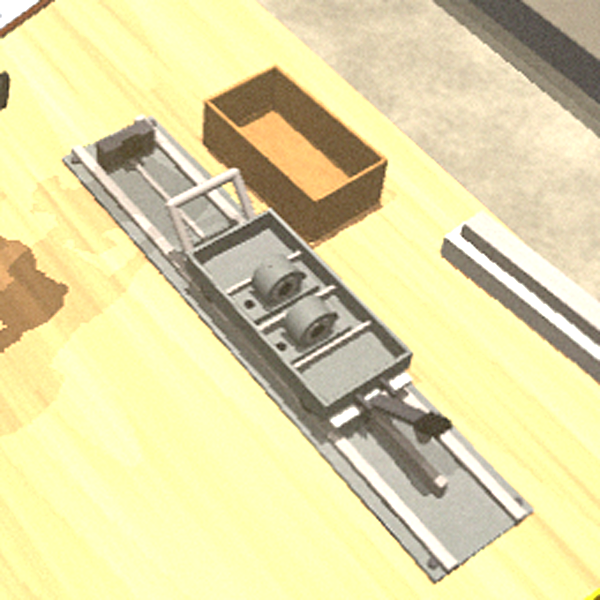

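View pics/t12z.png

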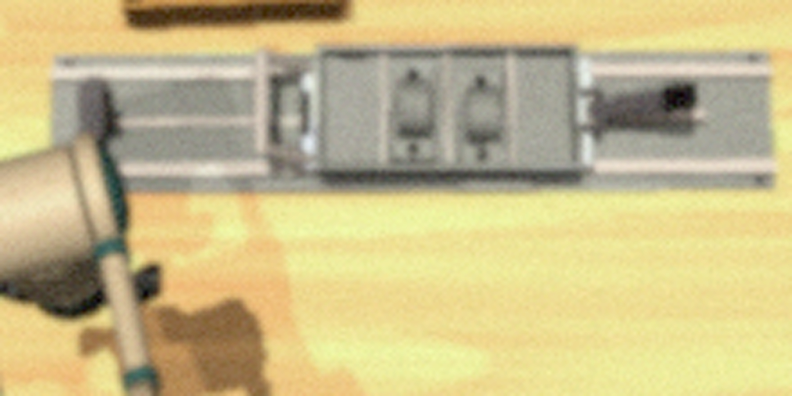

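View pics/t12.png

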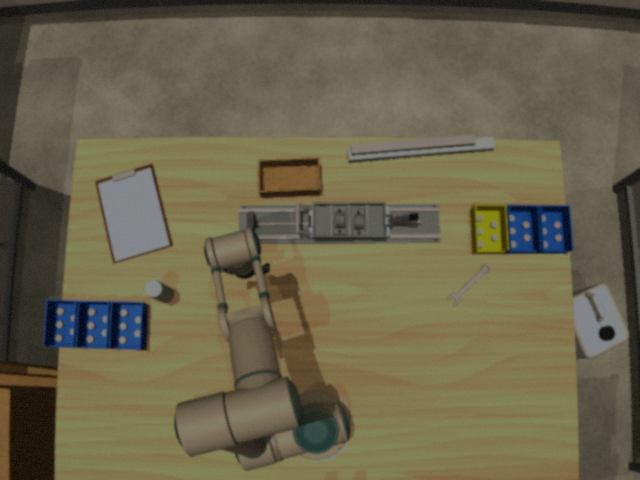

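```bash
python3 - <<'E'
from h import *
f=lambda l: np.array(l,float)/3.6+[225-.36,190-.36]
print(plane('top',f([[262,100]]),.09),plane('top',f([[386,110],[448,110],[512,110]]),.052),plane('top',f([[680,98]]),.097))
print(sign_off())
E
```

```text
[[0.64203866 0.06078612 0.09      ]] [[ 0.64266466 -0.04813881  0.052     ]
 [ 0.64291496 -0.10331679  0.052     ]
 [ 0.64319021 -0.16035901  0.052     ]] [[ 0.6439007  -0.30428966  0.097     ]]
the job is handed in; nothing more can be done
None
```

The job is done and handed in at about 39 s on the clock.

- **Roll left and lock:** I rolled the cart left until the end stop pushed back with 23 N, with the handle at y = 0.233. I then pushed the brake lever down to level; the pad stopped at 46 mm above the bench under 27 N.
- **Loading:** Only two bearing units were on the bench. Each went into its own inner bay, standing on its base.
- **Unlock and roll right:** I pinched the pad and raised the lever until it hit its upper stop at about 28 N. I then rolled the cart right until it met its limit at 23 N, with the handle at y = 0.062, about 171 mm from the end stop.

**Last checks:** The final pictures show both units upright in separate bays and the lever up. The handle measured at y = 0.061 in the top view, against 0.062 felt by the tool. The arm was clear of everything, and the spray can, spanner and carton looked unmoved in the pictures, though I did not measure them.

**One disagreement:** At the first pinch I took a 10.6 N sideways force to mean the cart was already at its right-hand end. It was not: it had started about 31 mm short of it. I therefore went by the limit I felt on the way back.

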